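# Check a display frame for square with a sliding rule

### The arm

A 6-joint arm with a two-finger parallel gripper is mounted at the origin on the work surface. World frame = base frame: x ahead of the robot, y to its left, z up, the work surface at z = 0. Lengths are in m, angles in rad, forces in N, time in s.
With the tool pointing down it reaches from about 0.325 to 0.9 m from the base axis. Payload 6.1 kg.
Tool frame: the origin (TCP) lies midway between the tips of the shut fingers; the grasp point (between the pads) lies 19 mm behind it; x points along the fingers, y is the direction in which the jaws open and shut, and the axes are right-handed (so a half turn about x gives the same grasp; the last joint's range is limited). The gripper opens to 85 mm and grips with 20 to 120 N. Pads are 22 mm wide; open, the fingers measure 114 mm over their backs; the gripper's body (76 mm by 85 mm) begins 54 mm behind the grasp point. The pads swing forward as they close: fully open they stand 13 mm farther back than shut.
Start: joints at [-1.47, 0.22, 1.526, -0, 1.395, -0.126], TCP at [0.141, -0.609, 0.231] pointing down, gripper open.
Joint ranges: [-2.98, 2.98], [-0.91, 2.08], [0.09, 2.57], [-1.24, 4.39], [0.2, 2.65], [-2.68, 2.68]. Speed limits (rad/s): [2.57, 2.57, 3.01, 3.14, 3.14, 3.14].

### API

Orientations are given as [roll, pitch, yaw] about the fixed x, y, z axes, in that order (R = Rz(yaw) Ry(pitch) Rx(roll)).
In Python, from plant import movep, move_l, set_joints, gripper_to, hold, inverse_kinematics, observe, get_image, get_calibration, Unreachable, job_done gives the robot as it stands. Calls block until the motion is done:
- movep(position, orientation): joint-space move of the TCP to a pose.
- move_l(position, feed=0.15, rotation=None, max_force=None): straight line of the TCP; rotation=None keeps the orientation; feed is the mean speed in m/s. With max_force (N) it stops when the force on the tool has changed by that much, and returns True; else False.
- set_joints(angles): joint-space move.
- gripper_to(opening, f_grip=None): finger opening in m; f_grip is the grip in N (None keeps the last); returns when the fingers have stopped.
- hold(seconds).
- inverse_kinematics(position, orientation): joint angles nearest the present ones, or None.
- observe(): the state.
- get_image(name): name is "side" or "top" or "wrist"; returns (picture, depth): 400x640x3 uint8, red, green, blue; 400x640 float32, m along the optical axis (not along the pixel's ray), 0 where there is no reading.
- get_calibration(name): a dict with "intrinsics" (3x3 intrinsics, pixels), "world_from_camera" (4x4, takes a point from camera to world coordinates). Camera axes: x right, y down, z forward; pixel columns grow to the right and rows downward; lengths in m; the calibration is good to about 2 mm. A picture is of the moment at which its call begins: read the wrist's pose just before it. get_calibration takes no time and is no camera call; for the wrist camera it gives the pose at the moment of the call.
A pose or a line that the arm cannot do raises Unreachable and nothing moves.
- job_done(): hands the job in, once; it reports no verdict.
The state is a dict: "time_s": time; "q": joint angles; "joint_velocities": joint speeds; "joint_torque": joint torques, N m; "eef_pos": TCP position; "tcp_rot": TCP orientation; "ft_force": force on the tool from outside, world axes, zero at the start; "torque": the same for the moment, N m; "opening": finger opening in m.
Only numpy, scipy, OpenCV 4.12 (cv2) and the standard library are available. Lean on these libraries where they do the work, as an engineer would, in place of code of your own. Each camera call takes 0.05 s, during which the arm holds its last target.

### The job

Check the glued-up wooden display frame for square with the sliding rule: first measure its inside diagonal from the red-dot corner, then the one from the blue-dot corner, each time with the rule flat on the bench, its heel in the dotted corner and its slide drawn out until the feeler is pressed lightly home in the corner opposite for a moment. Press gently, since the glue is fresh: a few newtons are enough and 25 N would open the joints. Finally leave the rule lying flat, drawn out corner to corner, across whichever diagonal is longer (either one if they differ by less than 3 mm), and leave the bystanding things where they are.

Things in the scene. Friction and masses are not known exactly. Their poses are not given: they have to be found in the camera images.
- frame: Walnut frame flat on the bench, fixed, no back. Opening 160 mm along its x (away from robot) by 200 mm along its y (left); rails 24 mm wide, 22 mm high. Origin: middle of the opening, bench level. Red dot on the near left corner, blue on the near right. May be racked: the far rail is shifted along y by up to 12 mm either way, side rails leaning to suit, still 160 mm from the near rail. Rigid.
- near_left (a point): Where the heel's centre lies when home in the near left (red-dot) inner corner: 6 mm in from both rails, 12 mm above the bench.
- near_right (a point): The same for the near right (blue-dot) inner corner.
- far_left (a point): Where the feeler's centre lies when home in the far left inner corner (opposite the blue dot); moves with the far rail. 12 mm above the bench.
- far_right (a point): The same for the far right inner corner (opposite the red dot).
- rule: Loose steel sliding rule, about 0.5 kg in all, lying on two feet. Origin under the beam, z up, x runs along it from heel to feeler. Beam 150 x 20 mm, x from -80 to +70 mm, top 14 mm above the bench; it slides on plastic glides: drag about 1.5 N. Only the slide is gripped; held by it the whole rule can be lifted level.
- heel: Upright brass nose at the fixed end of the rule, 12 mm across, 3 to 17 mm above the rule's underside, 95 mm behind the rule's origin (x = -95 mm). Origin at its axis on the rule's underside.
- feeler: Upright brass nose at the end of the slide, 12 mm across, 3 to 21 mm above the rule's underside, always 105 mm ahead (rule's +x) of the slide's grip. Heel to feeler, centre to centre: 200 mm + joint rule_slide. Origin at its axis on the rule's underside.
- rule_slide (a joint): How far the slide is drawn out: 0 (shut, heel to feeler 200 mm) to 0.06 m. Moves along the rule's x with about 0.5 N of friction and stays where left. A frame that is truly square needs 0.039 m on both diagonals; a racked one from about 0.030 to 0.049.
- rule_grip (a point): Centre of the slide's orange grip fin: 36 mm along the rule, 14 mm wide, 34 mm tall (25 to 59 mm above the bench), 42 mm above the rule's underside; a 26 mm wide sleeve lies under it. Above the rule's origin when the slide is shut; moves with the slide. The fin floats: it rises 8 mm freely before it lifts the rule; held mid-float it puts no load on the bench. Axes as the rule's.
- plate_loose: Bystander: carved stone plate, 144 mm across, 16 mm high.
- plate_scale: Bystander: the same kind of plate, lying on the black bench scale.
- brush: Bystander: brush.
- mallet: Bystander: small hammer.
- pencil: Bystander: yellow pencil, 132 mm long.
- try_square: Bystander: try square, lying flat.
- glue: Bystander: glue bottle, 130 mm tall, upright.
Things that resemble listed ones, but are neither listed nor needed, are in the scene too. Leave any pink look-alike of the rule alone.

How it is judged:
On the way, in this order (a step that is already met when the one before it is completed fails the run):
1. The red-dot diagonal is measured: heel in the near left corner, feeler pressed lightly (over 1 N) home in the far right corner, rule flat on the bench (horizontal distance between heel and near_left below 0.004 m and horizontal distance between feeler and far_right below 0.004 m and angle between rule's own z axis and vertical below 0.05 rad and height (world z) of rule below 0.004 m and contact force between feeler and frame above 1 N), for 0.2 s.
2. Then the blue-dot diagonal is measured in the same way: heel in the near right corner, feeler pressed home in the far left corner (horizontal distance between heel and near_right below 0.004 m and horizontal distance between feeler and far_left below 0.004 m and angle between rule's own z axis and vertical below 0.05 rad and height (world z) of rule below 0.004 m and contact force between feeler and frame above 1 N), for 0.2 s.
At the end, for the whole second after the job is handed in: The rule lies flat and at rest inside the frame, heel within 5 mm of its seat in a near corner and feeler within 5 mm of its seat in the opposite far corner, across the longer diagonal (slide drawn out beyond 37.3 mm, so either will do if they are within about 3 mm of each other) (((horizontal distance between heel and near_left below 0.005 m and horizontal distance between feeler and far_right below 0.005 m and angle between rule's own z axis and vertical below 0.05 rad and height (world z) of rule below 0.004 m) or (horizontal distance between heel and near_right below 0.005 m and horizontal distance between feeler and far_left below 0.005 m and angle between rule's own z axis and vertical below 0.05 rad and height (world z) of rule below 0.004 m)) and value of joint rule_slide above 0.0373 m and linear speed of rule below 0.01 m/s); the robot touches nothing.
It fails at once if The rule presses on the frame with more than 25 N (contact force between rule and frame above 25 N).
It fails at once if The robot itself presses on the frame with more than 25 N (contact force between any of the fingers, the arm and frame above 25 N).
It fails at once if A bystander is pushed more than 30 mm (distance of any of plate_loose, plate_scale, brush, mallet, pencil, try_square, glue from where it was at the start of the episode above 0.03 m).
It also fails if it takes over 72 s, if anything falls off the work surface, if the arm or the gripper's body presses on something with over 40 N, if the wrist force passes 120 N, or if a joint passes its speed limit or range.

## Working session

There is one attempt and no reset: what is moved stays moved. The work goes in short steps, each a Python script; the robot and the scene stay as the last script left them, time stands still between calls to the robot, and variables do not carry over. Pictures are saved under pics/ and viewed, and the job is handed in when it is done.

```bash
ls; mkdir -p pics
cat > h.py <<'E'
import numpy as np, cv2
from plant import *
def snap(n,f):
    im,d=get_image(n); c=get_calibration(n); cv2.imwrite(f'pics/{f}.png',im[:,:,::-1]); np.savez(f'pics/{f}.npz',im=im,d=d,K=c['intrinsics'],T=c['world_from_camera']); return im,d,c
def ld(f):
    z=np.load(f'pics/{f}.npz'); return z['im'],z['d'],z['K'],z['T']
def p3(f,u,v,z=None):
    im,d,K,T=ld(f); r=np.linalg.inv(K)@[u,v,1.]
    if z is None: 
        return (T@np.r_[r*d[int(round(v)),int(round(u))],1])[:3]
    w=T[:3,:3]@r; o=T[:3,3]; return o+w*(z-o[2])/w[2]
def proj(f,P):
    im,d,K,T=ld(f); c=np.linalg.inv(T)@np.r_[P,1]; q=K@c[:3]; return q[:2]/q[2]
E
python3 - <<'E'
from h import *
print(observe())
for n in ['top','side','wrist']:
    im,d,c=snap(n,n+'0'); print(n,c['world_from_camera'].round(3).tolist(),c['intrinsics'].round(1).tolist())
E
```

```text
pics
{'time_s': 0.0, 'q': array([-1.47007699e+00,  2.21207975e-01,  1.52761633e+00,  1.26181845e-05,
        1.39473296e+00, -1.26094926e-01]), 'joint_velocities': array([-4.66308344e-04, -3.66276643e-05, -9.42123850e-04,  1.38407504e-03,
        1.11448657e-03,  1.17241981e-03]), 'joint_torque': array([-1.58606214e-03, -4.96909118e+01, -3.89395308e+01, -2.55086416e-04,
        1.12729630e-02, -7.44772905e-06]), 'eef_pos': array([ 0.14048758, -0.6083738 ,  0.23020775]), 'tcp_rot': array([-1.70321238,  1.56883167,  1.66519232]), 'ft_force': array([0.38641402, 1.09178746, 0.31103585]), 'torque': array([-0.01224156, -0.04547475,  0.04205108]), 'opening': 0.08539205596917403}
top [[0.027, -0.996, 0.083, 0.44], [-1.0, -0.027, -0.005, 0.004], [0.008, -0.083, -0.997, 1.41], [0.0, 0.0, 0.0, 1.0]] [[425.2, 0.0, 319.4], [0.0, 425.2, 200.8], [0.0, 0.0, 1.0]]
side [[-0.715, -0.497, 0.492, 0.049], [-0.699, 0.496, -0.515, 0.549], [0.011, -0.712, -0.702, 0.79], [0.0, 0.0, 0.0, 1.0]] [[369.1, 0.0, 315.0], [0.0, 369.1, 201.4], [0.0, 0.0, 1.0]]
wrist [[0.225, -0.926, -0.302, 0.218], [-0.974, -0.214, -0.067, -0.591], [-0.003, 0.309, -0.951, 0.373], [0.0, 0.0, 0.0, 1.0]] [[343.8, 0.0, 318.4], [0.0, 343.8, 196.9], [0.0, 0.0, 1.0]]
```

View pics/top0.png

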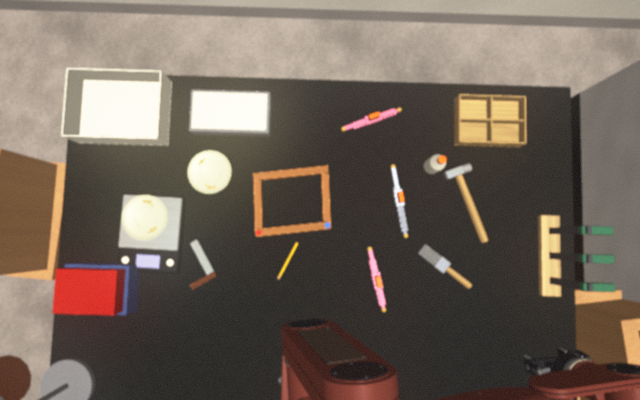

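View pics/side0.png

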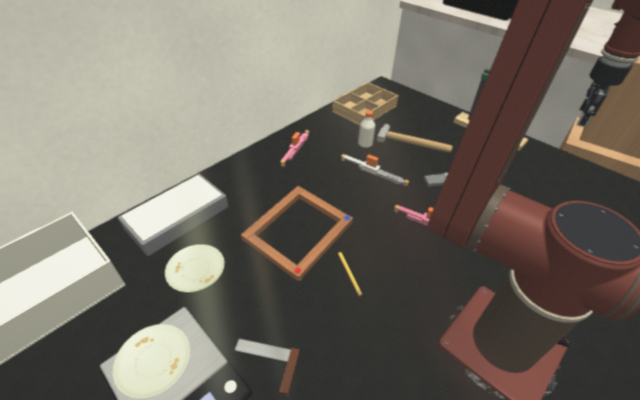

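View pics/wrist0.png

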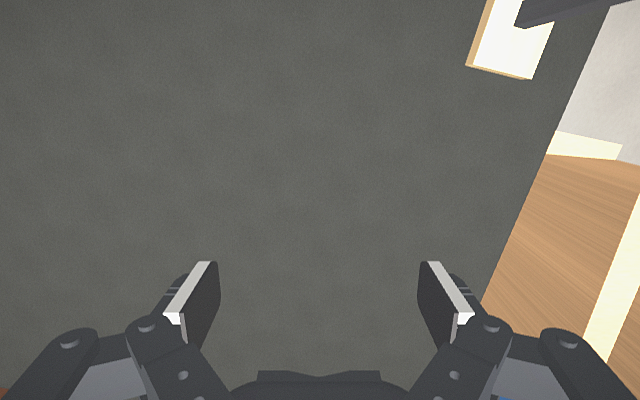

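The rule candidates in the top view are the grey steel one at (400,200) and pink ones at (371,119) and (376,278). The steel one fits and the pinks are the look-alikes. I'll confirm with an enlarged crop.

Run:
```python
from h import *
im=ld('top0')[0]; a=cv2.resize(im[155:250,370:440],None,fx=6,fy=6,interpolation=cv2.INTER_CUBIC)
im=ld('side0')[0]; b=cv2.resize(im[140:200,330:420],None,fx=5,fy=5,interpolation=cv2.INTER_CUBIC)
c=np.zeros((600,420+460,3),np.uint8); c[:570,:420]=a; c[:300,425:875]=b
cv2.imwrite('pics/crop1.png',cv2.resize(c,None,fx=.9,fy=.9)[:,:,::-1])
for uv in [(393,166),(405,236),(401,198),(258,232),(326,225),(326,169),(256,176)]: print(uv,p3('top0',*uv).round(3),p3('top0',*uv,z=.022).round(3))
```

```text
(393, 166) [ 0.677 -0.243  0.025] [ 0.678 -0.243  0.022]
(405, 236) [ 0.448 -0.287  0.012] [ 0.448 -0.285  0.022]
(401, 198) [ 0.568 -0.263  0.063] [ 0.572 -0.271  0.022]
(258, 232) [0.448 0.193 0.024] [0.448 0.193 0.022]
(326, 225) [ 0.477 -0.027  0.031] [ 0.477 -0.027  0.022]
(326, 169) [ 0.662 -0.022  0.021] [ 0.661 -0.022  0.022]
(256, 176) [0.632 0.207 0.021] [0.632 0.207 0.022]
```

View pics/crop1.png

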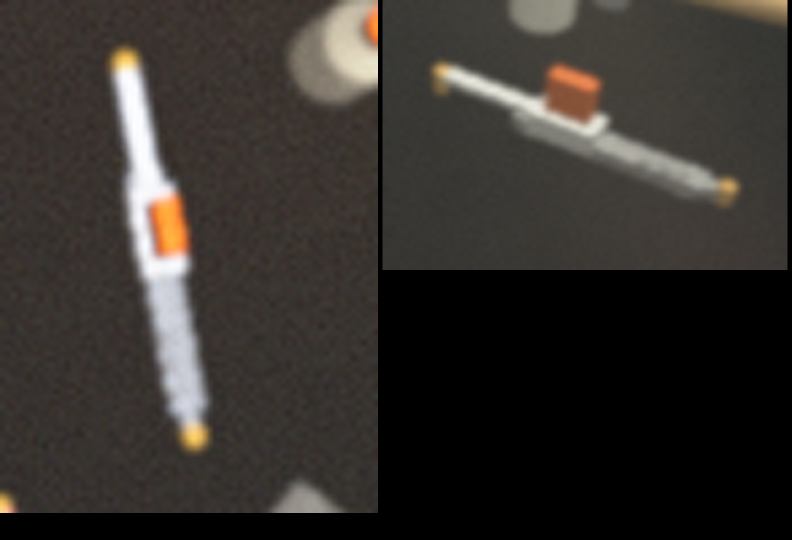

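The crop confirms it. This is the steel rule: the thin slide arm and feeler point to the far end, top (393,166), the heel is at (405,236), and the orange fin is at (401,198). The slide is already partly out. Next, closer wrist views.

```bash
cat >> h.py <<'E'
from scipy.spatial.transform import Rotation as Ro
def ori(yaw): return [0,np.pi/2,yaw]
E
python3 - <<'E'
from h import *
o=observe(); Rt=Ro.from_euler('xyz',o['tcp_rot']).as_matrix(); T=ld('wrist0')[3]
print('jaw',Rt[:,1]); off=Rt.T@(T[:3,3]-o['eef_pos']); print(off, (Rt.T@T[:3,:3]).round(2))
for p,y in [((.55,-.27,.06),.19),((.55,.08,.06),-.77),((.55,.08,.06),1.03),((.55,.08,.3),.13)]:
    for k in(0,np.pi,-np.pi):
        q=inverse_kinematics(p,ori(y+k)); print(p,y,k,None if q is None else np.round(q,2))
def view(target,z,yaw,name):
    R=Ro.from_euler('xyz',ori(yaw)).as_matrix()
    f=R@(Rt.T@T[:3,:3])[:,2]; c=np.array([*target,.02])-f*( (z+.143-.02)/-f[2])
    p=c-R@off; print(p); movep(p,ori(yaw)); hold(.3); snap('wrist',name); print(observe()['time_s'])
view((.56,-.265),.2,.19,'w_rule')
view((.555,.085),.26,.13,'w_frame')
E
```

```text
jaw [ 0.22480634 -0.9744022  -0.001571  ]
[-0.14242766  0.00023481 -0.07952359] [[ 0.   -0.31  0.95]
 [ 1.    0.   -0.  ]
 [ 0.    0.95  0.31]]
(0.55, -0.27, 0.06) 0.19 0 [-0.58  0.37  1.69  0.    1.09 -2.35]
(0.55, -0.27, 0.06) 0.19 3.141592653589793 [-0.58  0.37  1.69 -0.    1.09  0.8 ]
(0.55, -0.27, 0.06) 0.19 -3.141592653589793 [-0.58  0.37  1.69 -0.    1.09  0.8 ]
(0.55, 0.08, 0.06) -0.77 0 [ 0.    0.25  1.84 -0.    1.05 -0.8 ]
(0.55, 0.08, 0.06) -0.77 3.141592653589793 [0.   0.25 1.84 0.   1.05 2.34]
(0.55, 0.08, 0.06) -0.77 -3.141592653589793 [0.   0.25 1.84 0.   1.05 2.34]
(0.55, 0.08, 0.06) 1.03 0 [ 0.    0.25  1.84  0.    1.05 -2.6 ]
(0.55, 0.08, 0.06) 1.03 3.141592653589793 [ 0.    0.25  1.84 -0.    1.05  0.54]
(0.55, 0.08, 0.06) 1.03 -3.141592653589793 [ 0.    0.25  1.84 -0.    1.05  0.54]
(0.55, 0.08, 0.3) 0.13 0 [ 0.    0.02  1.62  0.    1.5  -1.7 ]
(0.55, 0.08, 0.3) 0.13 3.141592653589793 [ 0.    0.02  1.62 -0.    1.5   1.44]
(0.55, 0.08, 0.3) 0.13 -3.141592653589793 [ 0.    0.02  1.62 -0.    1.5   1.44]
[ 0.53486305 -0.26972239  0.20057234]
2.425
[0.51025832 0.07932604 0.26057234]
4.1083
```

View pics/w_rule.png

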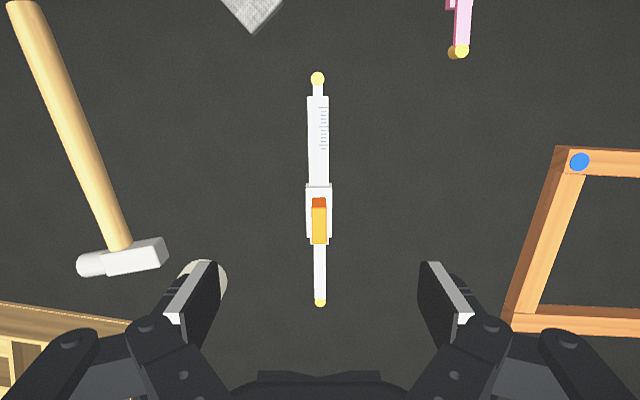

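View pics/w_frame.png

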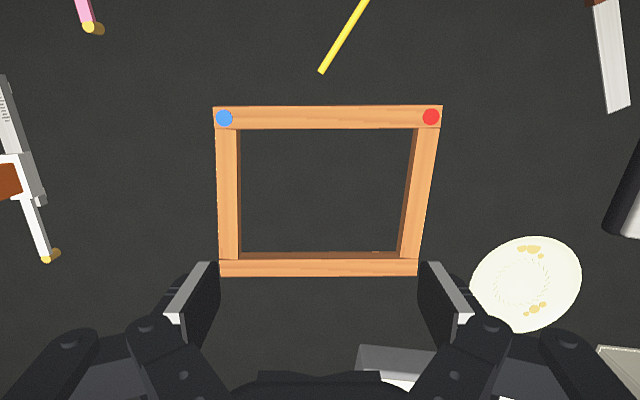

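The wrist pictures show the rule with heel (317,79), feeler (320,302) and fin (319,222). The frame's inner corners are near (242,129), (416,129), (240,258) and (398,258). I'll rectify the views onto planes for accuracy.

```bash
cat >> h.py <<'E'
def rect(f,x0,x1,y0,y1,z,s=2500):
    # image: row=x descending, col = y descending
    im,d,K,T=ld(f); W=int((y1-y0)*s);H=int((x1-x0)*s)
    src=np.float32([[0,0],[W,0],[W,H],[0,H]]); w=[(x1,y1),(x1,y0),(x0,y0),(x0,y1)]
    dst=np.float32([proj(f,[a,b,z]) for a,b in w])
    M=cv2.getPerspectiveTransform(dst,src); return cv2.warpPerspective(im,M,(W,H),flags=cv2.INTER_CUBIC)
E
python3 - <<'E'
from h import *
r=rect('w_frame',.44,.70,-.06,.22,.022,2000); cv2.imwrite('pics/rf.png',r[:,:,::-1])
r2=rect('top0',.44,.70,-.06,.22,.022,2000); cv2.imwrite('pics/rft.png',r2[:,:,::-1])
for n,uv,z in [('heel',(317,79),.017),('feeler',(320,302),.021)]:print(n,p3('w_rule',*uv),p3('w_rule',*uv,z=z))
r3=rect('w_rule',.43,.70,-.32,-.20,.059,2000); cv2.imwrite('pics/rr.png',r3[:,:,::-1])
E
```

```text
heel [ 0.45206546 -0.2870801   0.01677151] [ 0.45206883 -0.2870788   0.017     ]
feeler [ 0.67832305 -0.24072498  0.02082155] [ 0.67820039 -0.24074962  0.021     ]
```

View pics/rf.png

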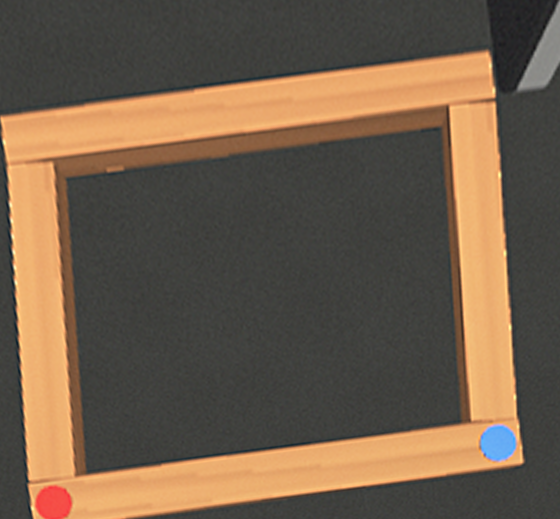

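View pics/rr.png

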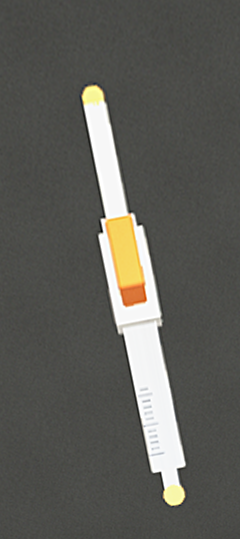

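```bash
cat > fit.py <<'E'
from h import *
from scipy.optimize import least_squares
from scipy.ndimage import map_coordinates
def lines(f,C,z=.022):
    r=rect(f,.42,.72,-.08,.24,z,2500)[:,:,0].astype(float); r=cv2.GaussianBlur(r,(0,0),1.5)
    val=lambda x,y: map_coordinates(r,[(.72-x)*2500-.5,(.24-y)*2500-.5],order=1)
    out=[];cen=C.mean(0)
    for i in range(4):
        a,b=C[i],C[(i+1)%4]; t=np.linspace(.12,.88,40); n=np.array([-(b-a)[1],(b-a)[0]])/np.linalg.norm(b-a)
        if n@(cen-a)>0:n=-n
        P=[]
        s=np.arange(-.005,.005,.0002)
        for k in t:
            m=a+k*(b-a); q=m+s[:,None]*n; g=np.gradient(val(q[:,0],q[:,1])); j=g.argmax(); P.append(m+s[j]*n)
        P=np.array(P)
        for _ in range(3):
            c=np.median(P,0) if 0 else P.mean(0); nn=np.linalg.svd(P-c)[2][1]; res=(P-c)@nn; P=P[abs(res)<=max(.0006,2*res.std())]
        out.append((c,nn,len(P),res.std()))
    return out
def inter(l,m): return np.linalg.solve([l[1],m[1]],[l[0]@l[1],m[0]@m[1]])
# order NL,NR,FR,FL
C0=np.array([[.44+(520-477)/2000,.22-76/2000],[.44+(520-422)/2000,.22-470/2000],[.44+(520-104)/2000,.22-448/2000],[.44+(520-161)/2000,.22-55/2000]])
def model(p):
    x,y,t,s=p; P=np.array([[-.08,.1],[-.08,-.1],[.08,-.1+s],[.08,.1+s]]); c,q=np.cos(t),np.sin(t)
    return P@np.array([[c,q],[-q,c]])+[x,y]
def seats(p):
    x,y,t,s=p; d=np.arctan2(s,.16); h=.006
    def seat(sgn,sx): # inner line of side rail y=sgn*.1+s*(x+.08)/.16
        X=sx*(.08-h); Y=sgn*.1+s*(X+.08)/.16-sgn*h/np.cos(d); return [X,Y]
    P=np.array([seat(1,-1),seat(-1,-1),seat(-1,1),seat(1,1)]); c,q=np.cos(t),np.sin(t)
    return P@np.array([[c,q],[-q,c]])+[x,y]
if __name__=='__main__':
  for f in ['w_frame','top0']:
    L=lines(f,C0); C=np.array([inter(L[3],L[0]),inter(L[0],L[1]),inter(L[1],L[2]),inter(L[2],L[3])])
    print(f,[(l[2],round(l[3]*1e3,2)) for l in L]); print(C.round(4).tolist(), (np.linalg.norm(C-np.roll(C,-1,0),axis=1)*1e3).round(1))
    r=least_squares(lambda p:(model(p)-C).ravel(),[.56,.08,.13,0]); print(r.x.round(4),(r.fun*1e3).round(2))
    S=seats(r.x); print(S.round(4).tolist(), 'red',np.linalg.norm(S[0]-S[2]),'blue',np.linalg.norm(S[1]-S[3]))
E
python3 fit.py
```

```text
w_frame [(40, np.float64(0.13)), (40, np.float64(0.24)), (40, np.float64(0.23)), (40, np.float64(0.17))]
[[0.4618, 0.1824], [0.488, -0.0152], [0.6474, -0.0043], [0.6209, 0.1934]] [199.3 159.8 199.5 159.5]
[ 0.5538  0.0941  0.1325 -0.0102] [-0.42  0.29 -0.24 -0.38  0.29 -0.23  0.38  0.32]
[[0.4681, 0.1771], [0.4929, -0.0092], [0.6409, 0.001], [0.6161, 0.1873]] red 0.24673050940725305 blue 0.23190485482447126
top0 [(40, np.float64(0.84)), (36, np.float64(0.71)), (36, np.float64(0.86)), (39, np.float64(0.74))]
[[0.4632, 0.1791], [0.4896, -0.0154], [0.6466, -0.0052], [0.6193, 0.1912]] [196.3 157.3 198.3 156.5]
[ 0.554   0.0924  0.1358 -0.0101] [-2.03  1.6  -1.36 -2.06  1.55 -0.65  1.83  1.12]
[[0.468, 0.1751], [0.4935, -0.0111], [0.6414, -0.0003], [0.6159, 0.1859]] red 0.2466753188234853 blue 0.23195851599644993
```

Both views agree. The frame is racked by -10 mm, so the red diagonal (about 246.7 mm) is longer than the blue (about 231.9 mm). The rule length of 231 mm puts the slide at about 31 mm. Next: grasp, shut the slide and lift.

```bash
cat >> h.py <<'E'
def st(m=''):
    o=observe(); print(m,'t',round(o['time_s'],2),'p',o['eef_pos'].round(4),'F',o['ft_force'].round(2),'op',round(o['opening'],4)); return o
E
python3 - <<'E'
from h import *
y=np.radians(11.58); u=np.array([np.cos(y),np.sin(y)]); fe=np.array([.6782,-.24075]); g=fe-.105*u
gripper_to(.045)
movep([*g,.11],ori(y+np.pi)); st()
snap('wrist','w_pre')
move_l([*g,.034],feed=.1); st('down')
gripper_to(0,f_grip=30); st('grip')
move_l([*g,.038],feed=.02); st('midfloat')
print(move_l([*(g-.034*u),.038],feed=.04,max_force=6)); st('shut')
snap('wrist','w_shut')
E
```

```text
t 6.73 p [ 0.5756 -0.2615  0.1103] F [ 0.74  0.17 -0.47] op 0.0449
down t 7.69 p [ 0.5759 -0.2622  0.0347] F [-0.21  0.2  -0.11] op 0.0453
grip t 8.07 p [ 0.5759 -0.2621  0.035 ] F [-0.59  0.72  4.49] op 0.0135
midfloat t 8.42 p [ 0.5754 -0.262   0.0381] F [ 1.24 -1.25 -0.09] op 0.0136
False
shut t 9.42 p [ 0.5416 -0.2684  0.0378] F [-0.91 -0.77 -0.27] op 0.0131
```

View pics/w_shut.png

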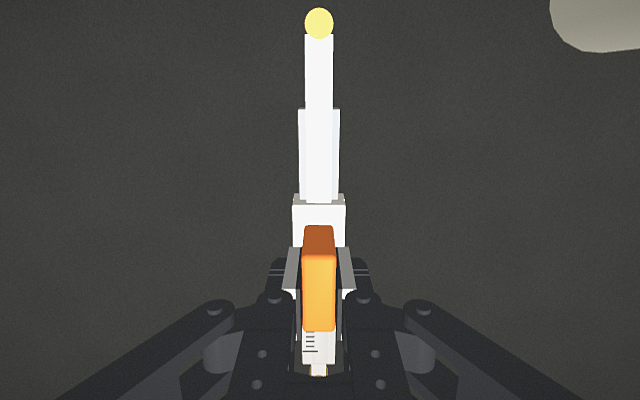

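The rule is gripped, with the feeler at (319,22) and the beam end at (319,108). I'll check the gap, which should be 35 mm when shut.

Run:
```python
from h import *
a=p3('w_shut',319,22,z=.021);b=p3('w_shut',320,108,z=.014);print(a,b,np.linalg.norm((a-b)[:2]))
o=st(); u=np.array([np.cos(np.radians(11.58)),np.sin(np.radians(11.58))]); print('feeler est',o['eef_pos'][:2]+.105*u)
```

```text
[ 0.64412368 -0.24767432  0.021     ] [ 0.60967934 -0.25522844  0.014     ] 0.03526297415059242
 t 9.47 p [ 0.5417 -0.2684  0.0377] F [-0.87 -0.18 -0.28] op 0.0132
feeler est [ 0.64454498 -0.24730617]
```

The slide is shut, with a measured gap of 35.3 mm. Now carrying the rule to the red diagonal.

```bash
cat > go.py <<'E'
from h import *
S=np.array([[0.4681, 0.1771], [0.4929, -0.0092], [0.6409, 0.001], [0.6161, 0.1873]])
def carry(h,f,back=.012):
    d=S[f]-S[h]; L=np.linalg.norm(d); u=d/L; y=np.arctan2(u[1],u[0])
    o=observe()['eef_pos']; move_l([o[0],o[1],.085],feed=.08); st('lift')
    g=S[h]+(.095+back)*u
    move_l([*g,.085],feed=.15,rotation=ori(y+np.pi)); st('over')
    return u,y,L,g
E
python3 - <<'E'
from go import *
u,y,L,g=carry(0,2); hold(.2); snap('wrist','w_over1'); snap('side','s_over1'); print(np.degrees(y),L,st()['tcp_rot'])
E
```

```text
lift t 10.21 p [ 0.5414 -0.2682  0.0848] F [-0.15  0.32 -5.39] op 0.0135
over t 12.82 p [0.5431 0.1003 0.085 ] F [-1.    0.82 -4.95] op 0.013
 t 13.12 p [0.5431 0.1006 0.085 ] F [-0.04  0.62 -5.32] op 0.0132
-45.54190436940569 0.24672059095259966 [-2.18138544  1.5707912   0.16507626]
```

View pics/w_over1.png

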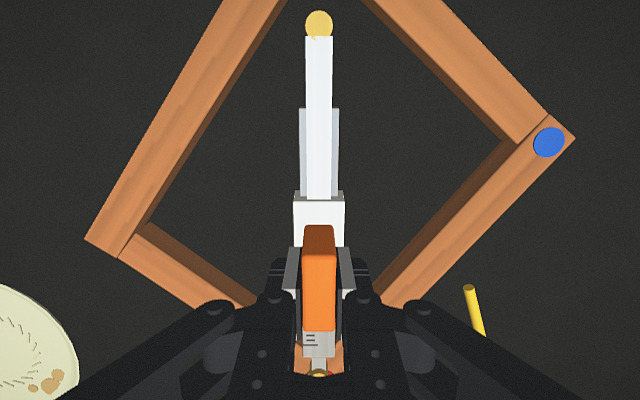

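View pics/s_over1.png

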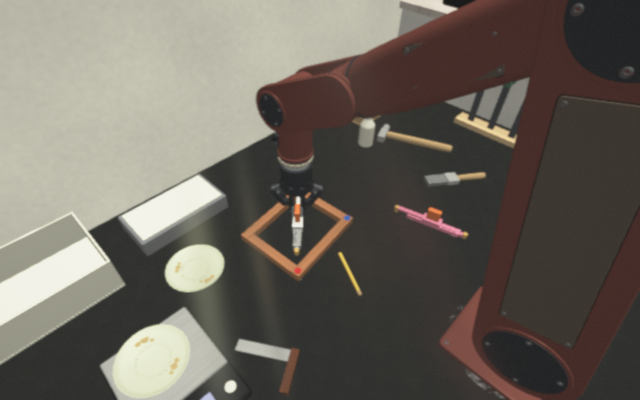

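The wrist view shows the rule still shut and centred on the diagonal, with the feeler at (319,25). Lowering, seating the heel with a gentle push, then drawing out.

```bash
cat >> go.py <<'E'
def seat(u,g,hseat):
    print('low',move_l([*g,.050],feed=.08,max_force=15)); print(move_l([*g,.038],feed=.03,max_force=15)); o=st('lowered')
    r=move_l([*(g-.020*u),.038],feed=.012,max_force=4); o=st(f'back {r}')
    print('heel est err mm',((o['eef_pos'][:2]-.095*u-hseat)*1e3).round(1))
E
python3 - <<'E'
from go import *
d=S[2]-S[0];u=d/np.linalg.norm(d); g=S[0]+.107*u
seat(u,g,S[0]); snap('wrist','w_seat1'); st()
E
```

```text
low False
False
lowered t 14.25 p [0.5441 0.1008 0.0388] F [ 2.09  0.17 -0.28] op 0.0135
back True t 15.23 p [0.5354 0.1084 0.0378] F [ 2.9  -0.07  0.5 ] op 0.0135
heel est err mm [ 0.8 -0.9]
 t 15.28 p [0.5354 0.1084 0.0377] F [ 1.82  0.2  -0.46] op 0.0134
```

Run:
```python
from go import *
d=S[2]-S[0];u=d/np.linalg.norm(d); p=observe()['eef_pos'][:2]
r=move_l([*(p-.006*u),.038],feed=.006,max_force=5)
F=[]
for _ in range(6): hold(.03); F.append(observe()['ft_force'])
o=st(f'{r}'); print('F along -u',(-(np.array(F)[:,:2]@u)).round(2)); print(((o['eef_pos'][:2]-.095*u-S[0])*1e3).round(1), o['eef_pos'][:2]@u-p@u)
```

```text
True t 15.95 p [0.5354 0.1084 0.0375] F [ 1.88 -0.11 -0.49] op 0.0132
F along -u [-1.72 -1.87 -1.5  -1.61 -0.85 -1.39]
[ 0.8 -0.9] -4.0916035867366585e-05
```

The heel is solidly in its corner: 5 N of push gave no motion, and the estimate is 1.2 mm off the seat. Drawing out now.

```bash
cat >> go.py <<'E'
def draw(u,hseat,expect):
    p=observe()['eef_pos'][:2]; 
    move_l([*(p+(expect-.008)*u),.038],feed=.05,max_force=6); st('near'); hold(.1)
    q=observe()['eef_pos'][:2]; F0=np.mean([ (hold(.02),observe()['ft_force'])[1] for _ in range(5)],0)
    r=move_l([*(q+.014*u),.038],feed=.008,max_force=4); 
    for k in range(12):
        F=[]
        for _ in range(5): hold(.02); F.append(observe()['ft_force'])
        F=np.mean(F,0)-F0; e=observe()['eef_pos'][:2]; f=-F[:2]@u
        print(r,'adv mm',round((e-p)@u*1e3,2),'press',round(f,2),'lat',round(F[:2]@[-u[1],u[0]],2))
        if f>3: hold(.35); break
        c=(k+1)*.0004; move_l([*(e+.0005*u),.038],feed=.01)
    F=np.mean([ (hold(.02),observe()['ft_force'])[1] for _ in range(5)],0)-F0
    print('final press',-F[:2]@u); st(); return p
E
python3 - <<'E'
from go import *
d=S[2]-S[0];u=d/np.linalg.norm(d)
draw(u,S[0],.0467); snap('wrist','w_draw1')
E
```

```text
near t 16.87 p [0.5626 0.0807 0.038 ] F [-0.42 -0.06 -0.2 ] op 0.0135
True adv mm 46.67 press -0.27 lat 1.48
True adv mm 46.79 press 3.29 lat 2.01
final press 4.649956697801318
 t 19.07 p [0.568  0.0748 0.0379] F [-0.99  4.54  0.01] op 0.0131
```

View pics/w_draw1.png

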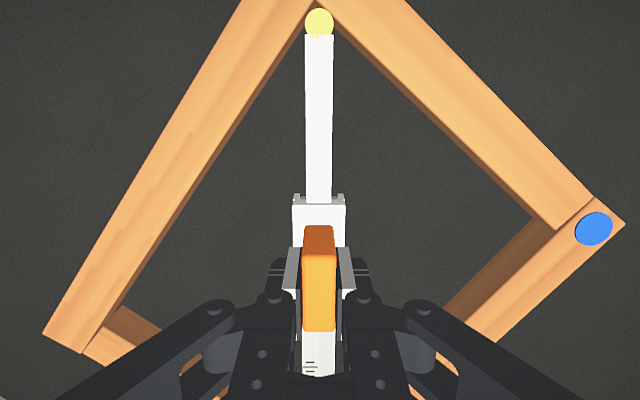

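Drawn out 46.8 mm against 46.7 expected, and pressed at about 3–4.6 N for over 0.4 s. The picture shows the feeler in the far right corner at (319,22). Shutting the slide and going to the blue diagonal.

Run:
```python
from go import *
d=S[2]-S[0];u=d/np.linalg.norm(d); p=observe()['eef_pos'][:2]
print(move_l([*(p-.0455*u),.038],feed=.06,max_force=8)); st('shut')
u,y,L,g=carry(1,3,back=.010)
seat(u,g,S[1])
p=observe()['eef_pos'][:2]
r=move_l([*(p-.006*u),.038],feed=.006,max_force=5); q=st(f'push {r}')['eef_pos'][:2]; print((q-p)@u*1e3,((q-.095*u-S[1])*1e3).round(1))
snap('wrist','w_seat2')
```

```text
False
shut t 20.03 p [0.5362 0.1074 0.0381] F [0.69 2.48 0.32] op 0.0129
lift t 20.77 p [0.5357 0.1074 0.0847] F [-0.42  0.58 -5.45] op 0.0129
over t 22.73 p [0.5486 0.0798 0.0848] F [-0.22 -0.48 -5.33] op 0.0132
low False
False
lowered t 23.88 p [0.5496 0.0797 0.0387] F [ 2.13 -0.87 -0.35] op 0.013
back True t 24.73 p [0.5443 0.0729 0.0377] F [ 1.42 -0.07 -0.54] op 0.0134
heel est err mm [1.  1.6]
push True t 25.22 p [0.5443 0.0728 0.0377] F [ 1.74  1.52 -0.05] op 0.0134
-0.10042322089450878 [0.9 1.5]
```

View pics/w_seat2.png

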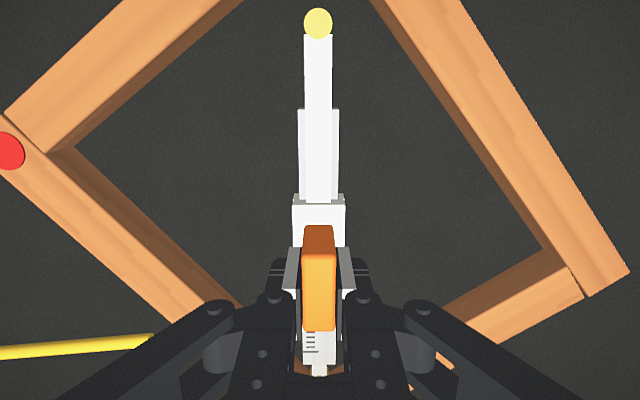

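The slide is shut and the heel blocked in the near right corner. The feeler at (318,22) points at the far left corner. Drawing out.

Run:
```python
from go import *
d=S[3]-S[1];u=d/np.linalg.norm(d)
draw(u,S[1],.0319); snap('wrist','w_draw2')
```

```text
near t 25.89 p [0.5571 0.0934 0.038 ] F [ 1.95 -0.15 -0.64] op 0.0132
True adv mm 30.6 press 0.29 lat -1.16
True adv mm 30.79 press 2.96 lat -0.69
True adv mm 30.91 press 5.02 lat -1.08
final press 5.174118739457102
 t 28.29 p [0.5606 0.099  0.0378] F [ 0.37 -5.16 -0.18] op 0.0133
```

View pics/w_draw2.png

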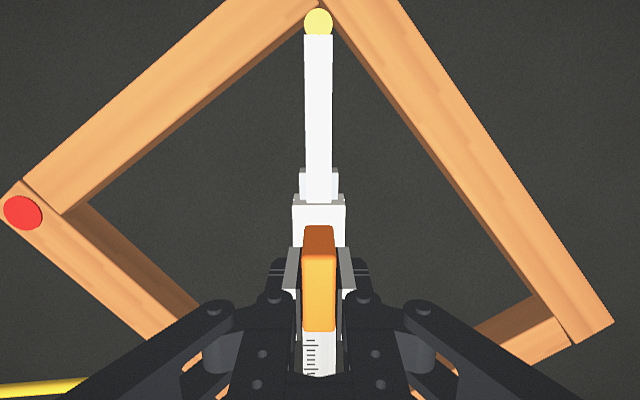

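Blue measured 30.9 mm with about 5 N held, and the picture shows the feeler in the far left corner at (318,22). Red (46.8 mm) is longer, so I'll return there, draw out and release.

Run:
```python
from go import *
d=S[3]-S[1];u=d/np.linalg.norm(d); p=observe()['eef_pos'][:2]
print(move_l([*(p-.0300*u),.038],feed=.06,max_force=8)); st('shut')
u,y,L,g=carry(0,2,back=.012)
seat(u,g,S[0])
p=observe()['eef_pos'][:2]
r=move_l([*(p-.006*u),.038],feed=.006,max_force=5); q=st(f'push {r}')['eef_pos'][:2]; print((q-p)@u*1e3,((q-.095*u-S[0])*1e3).round(1))
draw(u,S[0],.0467)
e=observe()['eef_pos'][:2]; move_l([*(e-.0004*u),.0345],feed=.01,max_force=8); st('lowered')
gripper_to(.040); st('open')
move_l([*(e),.12],feed=.1); st('up')
gripper_to(.085)
S2=S.mean(0); movep([S2[0]-.045,S2[1]-.006,.26],ori(.13)); hold(.3); snap('wrist','w_end'); st()
```

```text
False
shut t 29.0 p [0.5445 0.0733 0.0381] F [ 1.55 -1.4   0.15] op 0.0132
lift t 29.74 p [0.544  0.0733 0.0847] F [-0.65 -0.32 -4.78] op 0.0132
over t 31.7 p [0.5429 0.1007 0.0849] F [ 0.35  0.28 -5.45] op 0.0132
low False
False
lowered t 32.83 p [0.5439 0.1008 0.0387] F [ 1.57 -1.11  0.33] op 0.0133
back True t 33.83 p [0.5354 0.1087 0.0379] F [ 2.24 -1.24  0.03] op 0.0134
heel est err mm [ 0.8 -0.6]
push True t 34.31 p [0.5354 0.1087 0.0378] F [ 2.28 -0.93  0.36] op 0.0131
-0.03137661034021727 [ 0.7 -0.6]
near t 35.23 p [0.5624 0.0809 0.0379] F [-0.18 -1.08 -0.7 ] op 0.0132
True adv mm 46.76 press -0.55 lat 1.44
True adv mm 46.85 press 2.1 lat 1.05
True adv mm 46.91 press 3.92 lat 1.9
final press 4.566562655278731
 t 37.77 p [0.568  0.0749 0.0378] F [-2.17  4.97 -0.85] op 0.013
lowered t 38.17 p [0.5679 0.0751 0.035 ] F [0.03 0.43 5.11] op 0.0135
open t 38.55 p [0.5664 0.0759 0.0336] F [-0.61  0.46  0.51] op 0.0401
up t 39.56 p [0.5673 0.075  0.1192] F [-0.77 -0.39 -0.34] op 0.0401
 t 43.8 p [0.5095 0.083  0.26  ] F [0.33 0.31 0.08] op 0.0848
```

View pics/w_end.png

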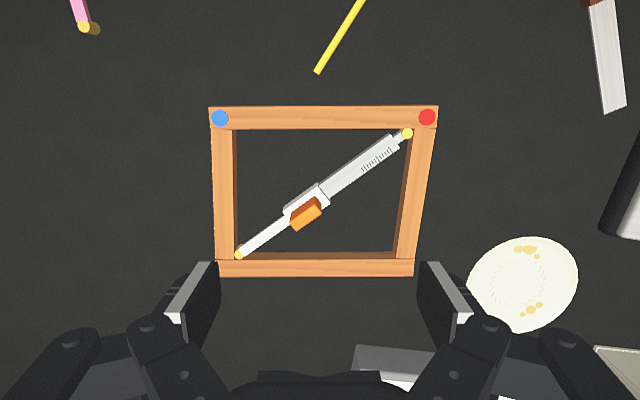

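The rule lies across the red diagonal, heel at (407,133) and feeler at (239,254), with the bystanders in place. A numeric check before handing in.

Run:
```python
from go import *
import fit
im,d,K,T=ld('w_end'); hsv=cv2.cvtColor(im,cv2.COLOR_RGB2HSV)
m=cv2.inRange(hsv,(22,80,150),(35,255,255)); n,l,s,c=cv2.connectedComponentsWithStats(m)
for i in range(1,n):
    if s[i,4]>25: print(c[i].round(1),s[i,4],p3('w_end',*c[i]).round(4))
L=fit.lines('w_end',fit.C0); C=np.array([fit.inter(L[3],L[0]),fit.inter(L[0],L[1]),fit.inter(L[1],L[2]),fit.inter(L[2],L[3])])
r=fit.least_squares(lambda p:(fit.model(p)-C).ravel(),[.56,.08,.13,0]);print(r.x.round(4)); Q=fit.seats(r.x)
h=p3('w_end',407,133,z=.017)[:2];f=p3('w_end',239,254,z=.021)[:2]
print(Q.round(4).tolist(),h,f,np.linalg.norm(h-f),'err mm',(h-Q[0])*1e3,(f-Q[2])*1e3)
b=cv2.resize(im[95:285,200:450],None,fx=3,fy=3,interpolation=cv2.INTER_CUBIC);cv2.imwrite('pics/endcrop.png',b[:,:,::-1])
```

```text
[338.8  35.4] 627 [0.3794 0.0877 0.0091]
[83.4 25.9] 104 [ 0.4055 -0.168   0.0213]
[407.  132.9] 93 [0.4685 0.1776 0.0154]
[525.4 249. ] 131 [0.5933 0.3593 0.008 ]
[238.1 254.7] 49 [0.6407 0.0007 0.0217]
[538.8 304.6] 30 [0.6708 0.4029 0.0083]
[530.5 309.4] 62 [0.6792 0.3938 0.0087]
[ 0.5538  0.0943  0.1361 -0.0108]
[[0.4678, 0.1769], [0.4933, -0.0093], [0.6413, 0.0009], [0.6158, 0.1871]] [0.46845828 0.17720304] [0.6400107  0.00152648] 0.2455452823052777 err mm [0.69444879 0.25973515] [-1.24942344  0.6378969 ]
```

View pics/endcrop.png

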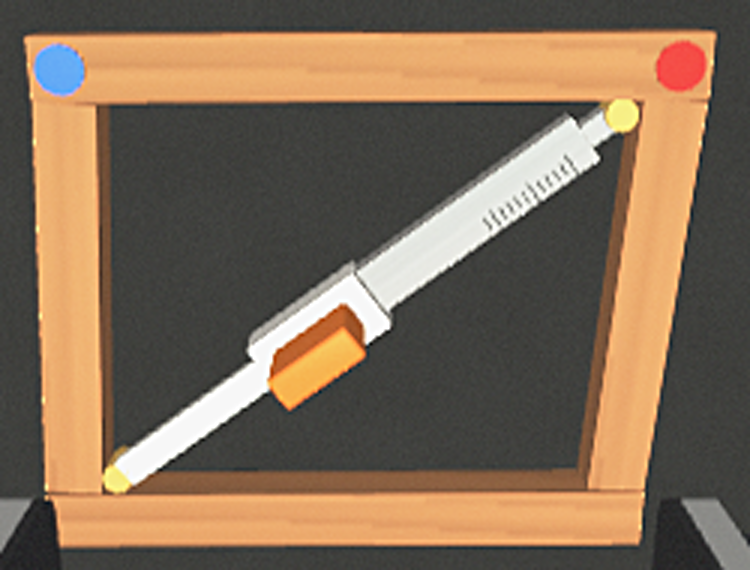

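Both noses are within about 1.5 mm of their seats. Handing in.

```bash
python3 -c "
from h import *
st(); job_done()"
```

```text
t 43.8 p [0.5095 0.083  0.26  ] F [0.33 0.31 0.08] op 0.0848
the job is handed in; nothing more can be done
```

I measured both diagonals and left the rule lying flat across the longer one, from the red-dot corner. I handed the job in at 43.8 s; no verdict was reported.

| Diagonal | Slide drawn out | Heel to feeler | Pressing force |
|---|---|---|---|
| Red dot | 46.8 mm | about 247 mm | about 3–5 N |
| Blue dot | 30.9 mm | about 231 mm | about 5 N |

- **Racking:** the frame is out of square, with the far rail shifted about 10–11 mm to the right.
- **Final check:** with the gripper clear, the wrist camera showed the heel about 0.7 mm and the feeler about 1.4 mm from their seats. The second draw on the red diagonal came to 46.9 mm.
- **Small disagreements:**
  - The blue draw came out about 1 mm shorter than the camera's 31.9 mm.
  - Heel positions worked out from the arm were 1–2 mm off the camera's seats. Both are within tolerance.
- **Bystanders:** those visible in the last picture looked undisturbed. I did not re-measure them.

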